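# Replace the stripped knob on the buffing machine's speed controller

### The arm

A 7-joint arm with a two-finger parallel gripper is mounted at the origin on the work surface. World frame = base frame: x ahead of the robot, y to its left, z up, the work surface at z = 0. Lengths are in m, angles in degrees, forces in N, time in s.
With the tool pointing down it reaches from about 0.425 to 0.875 m from the base axis. Payload 4.7 kg.
Tool frame: the origin (TCP) lies at the very end of the fingers, on their centre line; the grasp point (between the pads) lies 19 mm behind it; z points along the fingers, y is the direction in which the jaws open and shut (so a half turn about z gives the same grasp; the last joint's range is limited). The gripper opens to 87 mm and grips with 3 to 60 N. Pads are 19 mm wide; open, the fingers measure 117 mm over their backs; the gripper's body (75 mm by 190 mm) begins 51 mm behind the grasp point.
Start: joints at [-65.14, 18.392, -4.016, 83.108, 1.295, 78.541, -3.26], TCP at [0.265, 0.594, 0.223] pointing down, gripper open.
Joint ranges: [-163.93, 163.93], [-17.29, 119.83], [-79.2, 71.16], [3.27, 140.29], [-89.18, 269.18], [5.43, 117.66], [-154.24, 154.24]. Speed limits (degrees/s): [147.25, 147.25, 180, 180, 180, 180, 180].

### API

Orientations are given as [roll, pitch, yaw] about the fixed x, y, z axes, in that order (R = Rz(yaw) Ry(pitch) Rx(roll)).
In Python, from cell import sensors, imaging, ticket gives the robot as it stands.
- The arm moves only by the tool carry_out, never from a script. Its argument "plan" is a list of rows, each an object of numbers: "fingers": the closure, from -1 (fully open) to 1 (shut); "dx", "dy", "dz": the shift along the tool's x, y, z normalised to -1 to 1, where 1 is 0.03 m; "rx", "ry", "rz": the turn, a rotation vector about the tool's x, y, z normalised to -1 to 1, where 1 is 10 degrees. A call has 1 to 12 rows; each row shifts and turns the commanded pose from where the row before left it, along the tool's axes as they then stand; what a row does not reach is not made up. A row lasts 1/8 s, in which the tool goes at most 62.5 mm and 10.7 degrees, less where a joint would pass 70% of its speed; a pose out of reach is approached as far as the arm can. A call with a number of a shift or a turn outside -1 to 1 is refused whole. A call with a gripper value outside its range is refused whole. The fingers move at their own pace and stop on an object; "force" is the grip in N (left out, the last holds). Time passes only in rows, so rows that do not move let the fingers close. It gives the time, the measured TCP pose, the force and the opening at its end, in the units of the state.
- sensors.get_obs(): the state, without advancing time (a new reading comes with each control period).
- imaging.read_camera(name): name is "scene" or "top" or "wrist"; returns a dict with "color" (420x560x3 uint8, red, green, blue), "mtx" (3x3 intrinsics, pixels), "dist_coeffs" ([k1, k2, p1, p2, k3] as OpenCV has them; the pictures are not rectified), "extrinsics" (4x4, takes a point from world to camera coordinates); the wrist camera has in their place "tool_from_camera" (4x4, takes a point from camera to tool coordinates, whose origin is the TCP and whose axes are the flange's). Camera axes: x right, y down, z forward; pixel columns grow to the right and rows downward; lengths in m; the calibration is good to about 2 mm. A picture is of the moment at which its call begins: read the wrist's pose just before it. There is no depth.
- ticket.sign_off(): hands the job in, once; it reports no verdict.
The state is a dict: "time_s": time; "qpos": joint angles; "joint_velocities": joint speeds; "effort": joint torques, N m; "tool_pos": TCP position; "tool_rot": TCP orientation; "force": force on the tool from outside, world axes, zero at the start; "wrist_torque": the same for the moment, N m; "grip_width": finger opening in m.
Only numpy, scipy, OpenCV 4.12 (cv2) and the standard library are available. Lean on these libraries where they do the work, as an engineer would, in place of code of your own. Each camera call takes 0.05 s, during which the arm holds its last target.

### The job

The round knob on the grey speed controller is worn out: pull it off its spindle and drop it into the slatted crate. Then fit the pointer knob that lies on the bench: turn it so that the flat in its bore meets the flat of the D-shaped spindle, push it fully home on the spindle, and keep pressing so that knob and spindle stay pushed all the way in against the spring. Finish while still holding the knob pressed in, and leave the other things on the bench where they are.

Things in the scene. Friction and masses are not known exactly. Their poses are not given: they have to be found in the camera images.
- old_center (a point): Centre of the worn old knob, half-way up on its axis: round, fluted, black with an aluminium disc on top, 38 mm in diameter (40 mm over the flutes), 36 mm tall, 50 to 85 g. It starts loosely on the controller's spindle, underside 6 mm above the controller's top; its bore is round and 20 mm deep, so it lifts straight off at any angle.
- new_center (a point): Centre of the black bar-shaped pointer knob (on the bore axis, half-way up; x to the nose, z up), starting upright on the bench, bore down: 38 mm tall, 24 mm wide over two flat parallel sides facing +y and -y (from x = -16 to +18 mm; grip it here), blunt tail at x = -20 mm, tapered nose at x = +32 mm with a thin white line on top; 50 to 85 g.
- new_bore (a point): Mouth of the pointer knob's bore, on the knob's underside, 19 mm below its centre, same axes. The bore is D-shaped, 20 mm deep, 15.5 mm across, with its flat 4.0 mm from the axis on the nose (+x) side.
- spindle_tip (a point): Middle of the top of the controller's upright steel spindle: D-shaped, 14 mm across, flat 3.0 mm from the axis on the +x side (x = outward normal of the flat, z up), top 4 mm tapered. The tip is 26 mm above the controller's top. The knob goes on with its nose along this x, within 0.12 rad; seated, its underside is 20 mm below the tip. Stiff to turn (0.25 N m); flat starts within 1.1 rad of +x.
- plunger (a joint): How far the spindle is pushed in, in metres: 0 = out, 0.006 = fully in. A spring resists with about 4 N at the start of the travel and 9 N fully in, and pushes it out again when released. Fully in, the seated knob's underside is 2 mm above the controller's top.
- controller: The speed controller: a grey box fixed to the bench, 150 mm (x) by 120 mm (y) and 55 mm high, the spindle rising from the middle of its top. Origin at the centre of its underside, x and y along its sides.
- crate: Open slatted plywood crate for scrap, fixed to the bench, 180 mm by 180 mm outside and 70 mm high, walls and floor 6 mm. Origin at the centre of its underside, x and y along its sides. It may be left or right of the controller.
- bridge_blank: Not part of the job, leave it alone: small dark wooden block 45 x 22 x 14 mm, 85 to 95 mm from the pointer knob on its nose side.
- spare_cap: Not part of the job, leave it alone: small grey round cap, 26 mm diameter, 16 mm high, about 80 mm from the pointer knob on its tail side.
- scriber: Not part of the job, leave it alone: scriber, 115 mm long, 10 mm thick, about 115 mm from the spindle on the robot's side of the controller.
- wax_tin: Not part of the job, leave it alone: low round tin, 64 mm diameter, 35 mm high, beyond the controller.
- screwdriver: Not part of the job, leave it alone: screwdriver with wooden handle, 190 mm long, beyond the controller.
- hammer: Not part of the job, leave it alone: hammer, 260 mm long, near the far edge.
- glue: Not part of the job, leave it alone: squat white bottle, 52 mm diameter, 80 mm high, near the far edge.
Not all that is in view belongs to the job. Leave any red look-alike of the part that bears new_center alone. Leave any purple look-alike of the part that bears old_center alone.

How it is judged (in metres and radians):
On the way, in this order (a step that is already met when the one before it is completed fails the run):
1. the old knob lies in the crate, let go (x of old_center in the frame of crate between -0.084 and 0.084 m and y of old_center in the frame of crate between -0.084 and 0.084 m and z of old_center in the frame of crate below 0.05 m and contact force between old_knob and the fingers below 0.1 N and linear speed of old_knob below 0.05 m/s), for 0.2 s.
2. the pointer knob sits fully home on the spindle, flat to flat (z of new_bore in the frame of spindle_tip below -0.0175 m and horizontal distance between new_bore and spindle_tip below 0.003 m and angle between the x axis of new_bore and the x axis of spindle_tip, either way round below 0.3 rad and angle between new_bore's own z axis and vertical below 0.1 rad), for 0.05 s.
At the end, for the whole second after the job is handed in: The old knob rests in the crate, untouched by the gripper. The pointer knob is on the spindle with at least 17.5 of its 20 mm bore depth, within 3 mm of the axis, flat to flat (0.3 rad), upright (0.1 rad). The gripper still holds it and keeps the spindle pushed in by more than 4.5 of its 6 mm (all of step 1 and all of step 2 and value of joint plunger above 0.0045 m and contact force between new_knob and the fingers above 2 N and contact force between new_knob and controller above 3 N); the arm keeps its last pose, push and grip.
It fails at once if another thing on the bench is pushed more than 3 cm from its place (distance of any of bridge_blank, spare_cap, scriber, wax_tin, screwdriver, hammer, glue from where it was at the start of the episode above 0.03 m).
It also fails if it takes over 58 s, if anything falls off the work surface, if the arm or the gripper's body presses on something with over 40 N, if the wrist force passes 120 N, or if a joint passes its speed limit or range.

## Working session

There is one attempt and no reset: what is moved stays moved. The work goes in short steps, Python scripts to look and compute and a tool call to move; the robot and the scene stay as the last step left them, time stands still between calls to the robot, and variables do not carry over. Pictures are saved under pics/ and viewed, and the job is handed in when it is done.

Besides the shell and the picture viewer there is one more tool, called after "Call:" as name([rows], argument=value, ...), one row to a line, values as JSON. carry_out: Moves the arm, as the interface text tells. Scaled input: -1 to 1 covers 0.03 m each way for a shift and 10 degrees each way for a turn. Its arguments: {"type":"object","properties":{"plan":{"type":"array"},"force":{"type":"number"}},"required":["plan"]}

```bash
ls -la; mkdir -p pics; python3 - <<'E'
from cell import sensors, imaging
import cv2,json
print(sensors.get_obs())
for n in ["scene","top","wrist"]:
    r=imaging.read_camera(n)
    cv2.imwrite(f"pics/{n}0.png",r["color"][:,:,::-1])
    print(n,{k:(v.tolist() if hasattr(v,'tolist') else v) for k,v in r.items() if k!="color"})
E
```

```text
total 12
drwxr-xr-x  3 agent agent 4096 Dec  7 14:38 .
drwxr-xr-x 23 root  root  4096 Dec  7 14:38 ..
drwxr-xr-x  2 agent agent 4096 Dec  7 14:38 pics
{'time_s': 0.0, 'qpos': array([-65.1377993 ,  18.44017707,  -4.01381128,  83.17421359,
         1.29597047,  78.54083161,  -3.26053892]), 'joint_velocities': array([ 0.06386411, -0.04909292, -0.08324198, -0.01791545, -0.0059155 ,
        0.08954177, -0.0551944 ]), 'effort': array([-5.81726249e-05, -4.91290033e+01, -4.03976664e-01, -3.12530673e+01,
       -6.38409681e-02,  4.35607194e-02,  1.75577734e-04]), 'tool_pos': array([0.2647873 , 0.59302135, 0.22145465]), 'tool_rot': array([-1.79890067e+02,  7.20832350e-03,  1.55945563e+02]), 'force': array([ 0.43134591,  0.24572883, -0.30185273]), 'wrist_torque': array([0.00499105, 0.02199854, 0.01046322]), 'grip_width': 0.08720028471396785}
scene {'mtx': [[412.4668303036562, 0.0, 282.287684172528], [0.0, 412.4668303036562, 210.61720516911424], [0.0, 0.0, 1.0]], 'dist_coeffs': [-0.0224728096382805, 0.0, 0.0, 0.0, 0.0], 'extrinsics': [[-0.495470751834723, 0.8685378054479228, 0.012280658941635126
[... 490 characters left out ...]
5309824941], [-0.9664038539846719, 0.12095587266229363, -0.22678903825378294, 0.6038960275344158], [0.22495689795216187, -0.028775344170193708, -0.9739437220043198, 1.143949132140823], [0.0, 0.0, 0.0, 1.0]]}
wrist {'mtx': [[358.339765891465, 0.0, 279.73580956655223], [0.0, 358.339765891465, 216.11522386680988], [0.0, 0.0, 1.0]], 'dist_coeffs': [-0.08144870149607653, 0.0, 0.0, 0.0, 0.0], 'tool_from_camera': [[0.0006237067069691454, -0.96716030706147, -0.2541663853358755, 0.06899137073727575], [0.999999782368022, 0.0005485616290777758, 0.00036652973400343934, 0.00034617800305281055], [-0.00021506708368927021, -0.2541665586281959, 0.9671604387180276, -0.1630636045884153], [0.0, 0.0, 0.0, 1.0]]}
```

View pics/scene0.png

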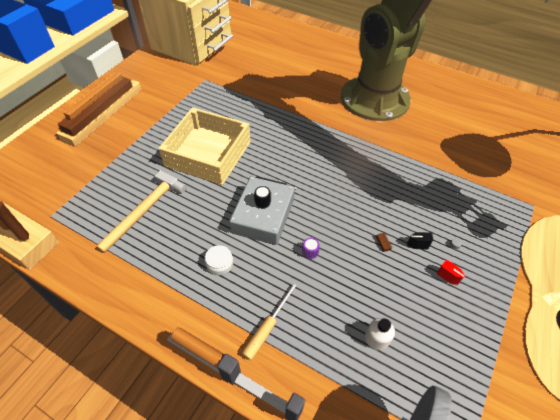

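View pics/top0.png

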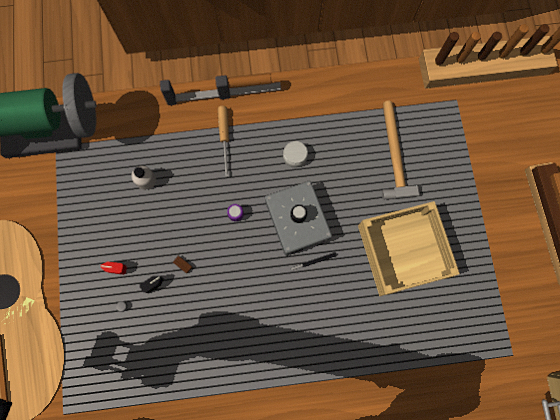

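View pics/wrist0.png

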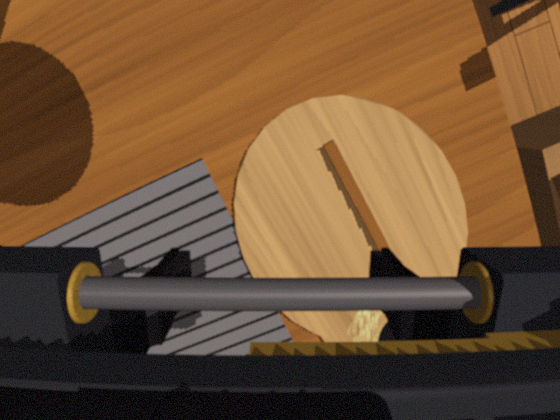

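```bash
cat > h.py <<'E'
import numpy as np,cv2
from scipy.spatial.transform import Rotation as R
from cell import sensors, imaging
def shot(n,name=None):
    o=sensors.get_obs(); r=imaging.read_camera(n)
    K,d=np.array(r["mtx"]),np.array(r["dist_coeffs"])
    if n=="wrist":
        T=np.eye(4);T[:3,:3]=R.from_euler('xyz',o["tool_rot"],degrees=True).as_matrix();T[:3,3]=o["tool_pos"]
        E=np.linalg.inv(T@np.array(r["tool_from_camera"]))
    else: E=np.array(r["extrinsics"])
    if name: cv2.imwrite(f"pics/{name}.png",r["color"][:,:,::-1])
    return dict(img=r["color"][:,:,::-1].copy(),K=K,d=d,E=E,o=o)
def px2w(s,uv,z):
    p=cv2.undistortPoints(np.array(uv,float).reshape(-1,1,2),s["K"],s["d"]).reshape(-1,2)
    Ei=np.linalg.inv(s["E"]);c=Ei[:3,3]
    out=[]
    for q in p:
        v=Ei[:3,:3]@np.array([q[0],q[1],1]); out.append(c+v*(z-c[2])/v[2])
    return np.array(out)
def w2px(s,P):
    rv,_=cv2.Rodrigues(s["E"][:3,:3])
    return cv2.projectPoints(np.array(P,float).reshape(-1,3),rv,s["E"][:3,3],s["K"],s["d"])[0].reshape(-1,2)
def crop(s,x0,y0,x1,y1,f,name):
    c=cv2.resize(s["img"][y0:y1,x0:x1],None,fx=f,fy=f,interpolation=cv2.INTER_CUBIC); cv2.imwrite(f"pics/{name}.png",c)
E
python3 - <<'E'
from h import *
t=shot("top");s=shot("scene")
a=t["img"][240:320,95:205];b=t["img"][175:275,225:345]
a=cv2.resize(a,(770,560),interpolation=cv2.INTER_CUBIC)
cv2.imwrite("pics/c1.png",a)
crop(t,225,175,345,265,6,"c2")
crop(s,370,220,480,300,7,"c3")
for n,uv,z in [("old",(299,213),.097),("new",(151,283),.03),("purple",(235,212),.03),("bridge",(182,264),.014),("cap",(123,306),.016),("scriber",(314,261),.008),("tin",(295,153),.035),("glue",(143,177),.05)]:
    print(n,px2w(t,uv,z)[0].round(3))
print("crate corners",px2w(t,[(359,222),(435,203),(459,273),(380,293)],.07).round(3).tolist())
print("ctrl corners",px2w(t,[(266,194),(315,183),(332,237),(284,254)],.055).round(3).tolist())
E
```

```text
old [ 0.584 -0.067  0.097]
new [0.473 0.3   0.03 ]
purple [0.62  0.084 0.03 ]
bridge [0.511 0.226 0.014]
cap [0.429 0.373 0.016]
scriber [ 0.48  -0.093  0.008]
tin [ 0.751 -0.082  0.035]
glue [0.731 0.297 0.05 ]
crate corners [[0.551, -0.206, 0.07], [0.574, -0.394, 0.07], [0.403, -0.416, 0.07], [0.381, -0.227, 0.07]]
ctrl corners [[0.65, 0.003, 0.055], [0.662, -0.118, 0.055], [0.525, -0.14, 0.055], [0.499, -0.021, 0.055]]
```

View pics/c1.png

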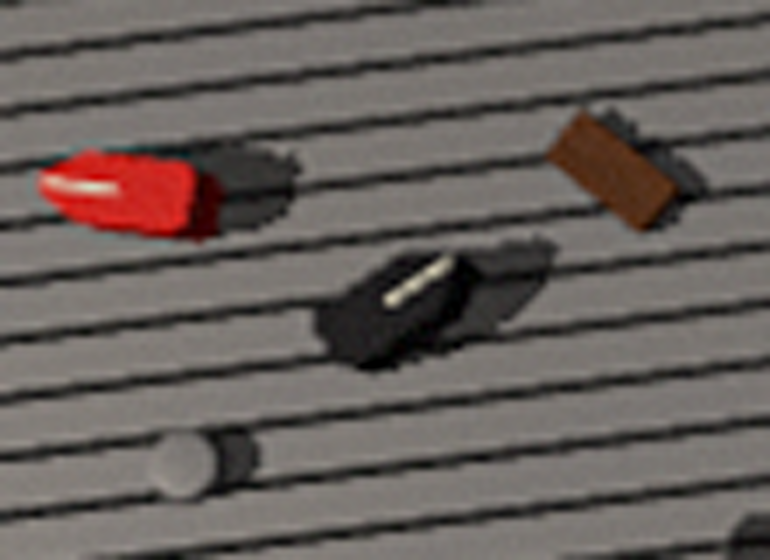

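View pics/c2.png

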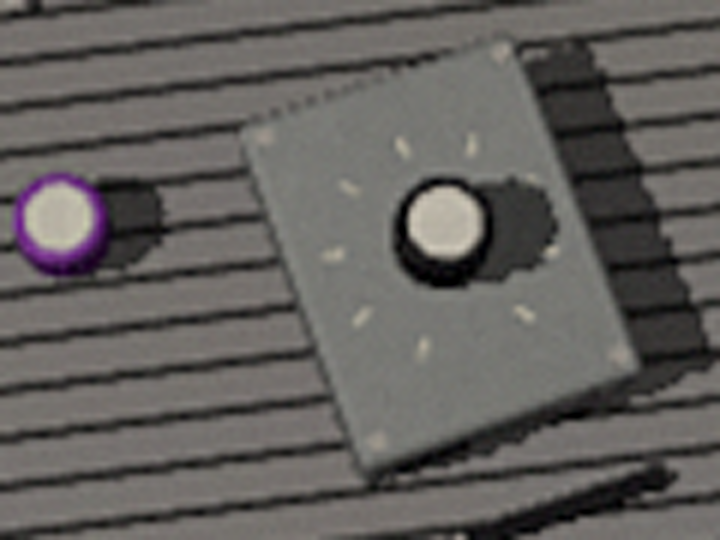

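View pics/c3.png

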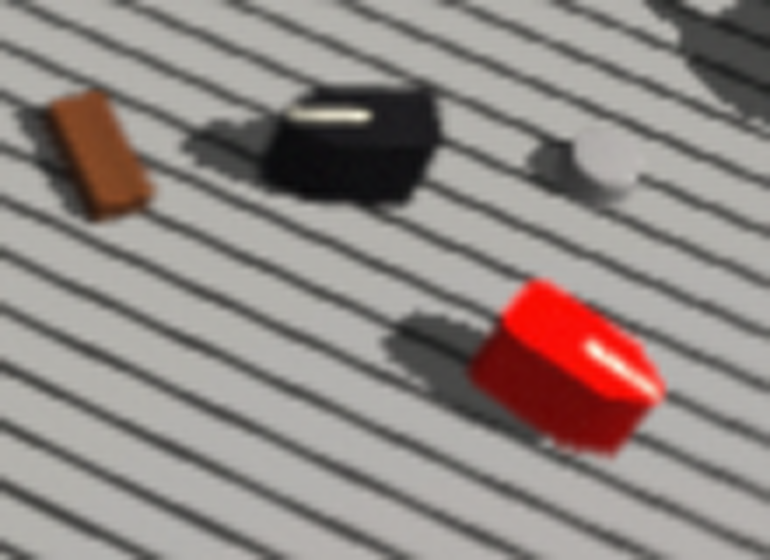

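Four things compete. On the spindle, the black knob with the aluminium disc at top px (299,213) fits, and the purple one at (235,212) is the look-alike. On the bench, the black pointer knob at (151,283) fits, and the red one at (113,267) is the look-alike. The crops confirm both choices. The pointer's nose faces the wooden block and its tail faces the grey cap. I'll now move above the old knob.

Call:
carry_out([
  {"fingers": -1, "dx": -0.94, "dy": -0.79},
  {"fingers": -1, "dx": -0.94, "dy": -0.79},
  {"fingers": -1, "dx": -0.94, "dy": -0.79},
  {"fingers": -1, "dx": -0.94, "dy": -0.79},
  {"fingers": -1, "dx": -0.94, "dy": -0.79},
  {"fingers": -1, "dx": -0.94, "dy": -0.79},
  {"fingers": -1, "dx": -0.94, "dy": -0.79},
  {"fingers": -1, "dx": -0.94, "dy": -0.79},
  {"fingers": -1, "dx": -0.94, "dy": -0.79},
  {"fingers": -1, "dx": -0.94, "dy": -0.79},
])

```text
validation failed for argument at $.pl...
```

Call:
carry_out([
  {"fingers": -1, "dx": -0.94, "dy": -0.79},
  {"fingers": -1, "dx": -0.94, "dy": -0.79},
  {"fingers": -1, "dx": -0.94, "dy": -0.79},
  {"fingers": -1, "dx": -0.94, "dy": -0.79},
  {"fingers": -1, "dx": -0.94, "dy": -0.79},
  {"fingers": -1, "dx": -0.94, "dy": -0.79},
  {"fingers": -1, "dx": -0.94, "dy": -0.79},
  {"fingers": -1, "dx": -0.94, "dy": -0.79},
  {"fingers": -1, "dx": -0.9, "dy": -0.79},
  {"fingers": -1},
])

```text
validation failed for argument at $.pl...
```

```bash
python3 - <<'E'
from h import *
s=shot("wrist","w1");o=s["o"];print(o["time_s"],o["qpos"].round(1),o["tool_pos"].round(4),o["tool_rot"].round(2))
print(w2px(s,[.584,-.067,.097]))
E
```

```text
0.25 [-65.1  18.4  -4.   83.1   1.3  78.5  -3.3] [0.2648 0.5933 0.222 ] [-179.95    0.    155.96]
[[-23.46841233 558.71902303]]
```

View pics/w1.png

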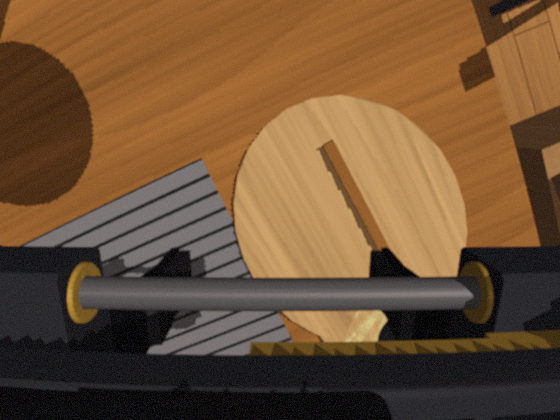

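Call:
carry_out([
  {"fingers": -1, "dx": -0.94, "dy": -0.79, "dz": 0, "rx": 0, "ry": 0, "rz": 0},
])

```text
time_s: 0.42
tool_pos: [0.2784, 0.5621, 0.2219]
tool_rot: [-180.0, -0.1, 156.2]
force: [0.2, -0.3, 0.4]
grip_width: 0.087
```

Call:
carry_out([
  {"fingers": -1, "dx": -0.94, "dy": -0.79, "dz": 0, "rx": 0, "ry": 0, "rz": 0},
  {"fingers": -1, "dx": -0.94, "dy": -0.79, "dz": 0, "rx": 0, "ry": 0, "rz": 0},
  {"fingers": -1, "dx": -0.94, "dy": -0.79, "dz": 0, "rx": 0, "ry": 0, "rz": 0},
  {"fingers": -1, "dx": -0.94, "dy": -0.79, "dz": 0, "rx": 0, "ry": 0, "rz": 0},
  {"fingers": -1, "dx": -0.94, "dy": -0.79, "dz": 0, "rx": 0, "ry": 0, "rz": 0},
  {"fingers": -1, "dx": -0.94, "dy": -0.79, "dz": 0, "rx": 0, "ry": 0, "rz": 0},
  {"fingers": -1, "dx": -0.94, "dy": -0.79, "dz": 0, "rx": 0, "ry": 0, "rz": 0},
  {"fingers": -1, "dx": -0.94, "dy": -0.79, "dz": 0, "rx": 0, "ry": 0, "rz": 0},
  {"fingers": -1, "dx": -0.94, "dy": -0.79, "dz": 0, "rx": 0, "ry": 0, "rz": 0},
])

```text
time_s: 1.55
tool_pos: [0.4263, 0.2611, 0.2227]
tool_rot: [180.0, 0.0, 155.9]
force: [1.0, 0.3, -0.3]
grip_width: 0.0865
```

Call:
carry_out([
  {"fingers": -1, "dx": -0.94, "dy": -0.79, "dz": 0, "rx": 0, "ry": 0, "rz": 0},
  {"fingers": -1, "dx": -0.94, "dy": -0.79, "dz": 0, "rx": 0, "ry": 0, "rz": 0},
  {"fingers": -1, "dx": -0.94, "dy": -0.79, "dz": 0, "rx": 0, "ry": 0, "rz": 0},
  {"fingers": -1, "dx": -0.94, "dy": -0.79, "dz": 0, "rx": 0, "ry": 0, "rz": 0},
  {"fingers": -1, "dx": -0.94, "dy": -0.79, "dz": 0, "rx": 0, "ry": 0, "rz": 0},
  {"fingers": -1, "dx": -0.94, "dy": -0.79, "dz": 0, "rx": 0, "ry": 0, "rz": 0},
  {"fingers": -1, "dx": -0.94, "dy": -0.79, "dz": 0, "rx": 0, "ry": 0, "rz": 0},
  {"fingers": -1, "dx": -0.94, "dy": -0.79, "dz": 0, "rx": 0, "ry": 0, "rz": 0},
  {"fingers": -1, "dx": -0.94, "dy": -0.79, "dz": 0, "rx": 0, "ry": 0, "rz": 0},
  {"fingers": -1, "dx": 0, "dy": 0, "dz": 0, "rx": 0, "ry": 0, "rz": 0},
])

```text
time_s: 2.8
tool_pos: [0.5711, -0.0398, 0.2226]
tool_rot: [-179.9, 0.1, 155.6]
force: [-0.8, 0.7, 0.0]
grip_width: 0.0873
```

```bash
python3 - <<'E'
from h import *
s=shot("wrist","w2");o=s["o"];print(o["time_s"],o["qpos"].round(1),o["tool_pos"].round(4),o["tool_rot"].round(2))
print(w2px(s,[.584,-.067,.097]))
E
```

```text
2.8 [-23.9   9.3  28.2  95.5  -4.4  76.4  70.7] [ 0.5711 -0.0398  0.2226] [-1.7991e+02  6.0000e-02  1.5562e+02]
[[256.41169271 234.34045458]]
```

View pics/w2.png

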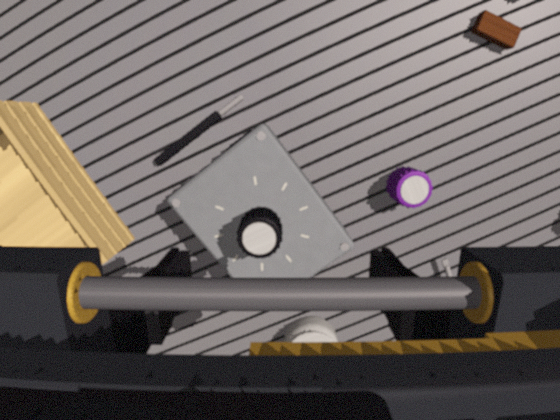

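The wrist picture shows the old knob's disc at (259,237), the purple look-alike at (411,188) and the crate at left. I'll refine the old knob's position.

```bash
python3 - <<'E'
from h import *
s=shot("wrist");o=s["o"]
g=s["img"].min(2)[200:270,225:295]; m=(g>170).astype('uint8')
n,l,st,c=cv2.connectedComponentsWithStats(m);i=1+st[1:,4].argmax();uv=c[i]+[225,200];print(uv,st[i])
p=px2w(s,uv,.097)[0];print("wrist",p)
t=shot("top");g=t["img"].min(2)[200:225,285:313];print(g.max())
n,l,st,c=cv2.connectedComponentsWithStats((g>150).astype('uint8'));i=1+st[1:,4].argmax();uv=c[i]+[285,200];print(uv,st[i],"top",px2w(t,uv,.097)[0])
crop(t,225,175,345,265,6,"c4")
T=R.from_euler('xyz',o["tool_rot"],degrees=True).as_matrix()
print((T.T@(np.array([p[0],p[1],.066])-o["tool_pos"])/.03).round(3))
E
```

```text
[255.94895288 239.80366492] [ 15  25  33  30 764]
wrist [ 0.58777135 -0.06658571  0.097     ]
63Traceback (most recent call last):
  File "<stdin>", line 7, in <module>
ValueError: attempt to get argmax of an empty sequence
```

Call:
carry_out([
  {"fingers": -1, "dx": -0.84, "dy": -0.61, "dz": 0, "rx": 0, "ry": 0, "rz": 0},
  {"fingers": -1, "dx": 0, "dy": 0, "dz": 0.9, "rx": 0, "ry": 0, "rz": 0},
  {"fingers": -1, "dx": 0, "dy": 0, "dz": 0.9, "rx": 0, "ry": 0, "rz": 0},
  {"fingers": -1, "dx": 0, "dy": 0, "dz": 0.9, "rx": 0, "ry": 0, "rz": 0},
  {"fingers": -1, "dx": 0, "dy": 0, "dz": 0.9, "rx": 0, "ry": 0, "rz": 0},
  {"fingers": -1, "dx": 0, "dy": 0, "dz": 0.9, "rx": 0, "ry": 0, "rz": 0},
  {"fingers": -1, "dx": 0, "dy": 0, "dz": 0.67, "rx": 0, "ry": 0, "rz": 0},
  {"fingers": -1, "dx": 0, "dy": 0, "dz": 0, "rx": 0, "ry": 0, "rz": 0},
])

```text
time_s: 3.95
tool_pos: [0.585, -0.0618, 0.066]
tool_rot: [-179.9, -0.2, 156.0]
force: [1.4, 0.3, 0.7]
grip_width: 0.0872
```

```bash
python3 - <<'E'
from h import *
s=shot("wrist","w3");o=s["o"];print(o["time_s"],o["qpos"].round(1),o["tool_pos"].round(4),o["tool_rot"].round(2),o["force"])
E
```

```text
3.95 [-19.9  19.6  27.8 103.  -10.4  60.1  77.7] [ 0.585  -0.0618  0.066 ] [-1.7995e+02 -1.7000e-01  1.5603e+02] [1.41370092 0.31116974 0.7218402 ]
```

View pics/w3.png

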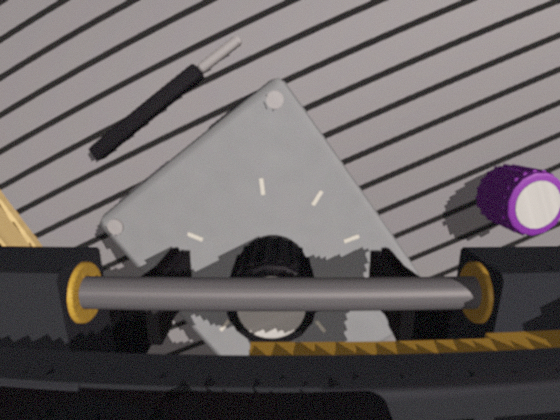

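Call:
carry_out([
  {"fingers": -1, "dx": -0.12, "dy": -0.14, "dz": 0, "rx": 0, "ry": 0, "rz": 0},
  {"fingers": 1, "dx": 0, "dy": 0, "dz": 0, "rx": 0, "ry": 0, "rz": 0},
  {"fingers": 1, "dx": 0, "dy": 0, "dz": 0, "rx": 0, "ry": 0, "rz": 0},
  {"fingers": 1, "dx": 0, "dy": 0, "dz": 0, "rx": 0, "ry": 0, "rz": 0},
  {"fingers": 1, "dx": 0, "dy": 0, "dz": 0, "rx": 0, "ry": 0, "rz": 0},
  {"fingers": 1, "dx": 0, "dy": 0, "dz": 0, "rx": 0, "ry": 0, "rz": 0},
], force=20)

```text
time_s: 4.75
tool_pos: [0.5878, -0.0682, 0.0674]
tool_rot: [180.0, -0.0, 156.0]
force: [0.3, 0.4, -0.8]
grip_width: 0.0452
```

Call:
carry_out([
  {"fingers": 1, "dx": 0, "dy": 0, "dz": 0, "rx": 0, "ry": 0, "rz": 0},
  {"fingers": 1, "dx": 0, "dy": 0, "dz": 0, "rx": 0, "ry": 0, "rz": 0},
])

```text
time_s: 5.0
tool_pos: [0.5881, -0.0677, 0.0675]
tool_rot: [180.0, 0.0, 156.0]
force: [0.7, 2.3, -1.1]
grip_width: 0.038
```

Call:
carry_out([
  {"fingers": 1, "dx": 0, "dy": 0, "dz": -0.3, "rx": 0, "ry": 0, "rz": 0},
  {"fingers": 1, "dx": 0, "dy": 0, "dz": -0.5, "rx": 0, "ry": 0, "rz": 0},
  {"fingers": 1, "dx": 0, "dy": 0, "dz": -0.7, "rx": 0, "ry": 0, "rz": 0},
  {"fingers": 1, "dx": 0, "dy": 0, "dz": -0.9, "rx": 0, "ry": 0, "rz": 0},
  {"fingers": 1, "dx": 0, "dy": 0, "dz": -0.9, "rx": 0, "ry": 0, "rz": 0},
  {"fingers": 1, "dx": 0, "dy": 0, "dz": 0, "rx": 0, "ry": 0, "rz": 0},
])

```text
time_s: 5.75
tool_pos: [0.5895, -0.0693, 0.1701]
tool_rot: [179.9, 0.3, 155.9]
force: [0.1, 0.0, -0.8]
grip_width: 0.0377
```

```bash
python3 - <<'E'
from h import *
s=shot("wrist","w4");o=s["o"];print(o["time_s"],o["qpos"].round(1),o["tool_pos"].round(4),o["tool_rot"].round(2),o["force"])
c=np.array([.477,-.311,.05]);T=R.from_euler('xyz',o["tool_rot"],degrees=True).as_matrix()
print((T.T@(c-o["tool_pos"])/.03).round(3))
E
```

```text
5.75 [-20.9  13.9  29.2  96.8  -7.2  70.8  75.9] [ 0.5895 -0.0693  0.1701] [179.88   0.3  155.91] [ 0.0838668   0.03670108 -0.77410319]
[ 0.156 -8.894  3.982]
```

View pics/w4.png

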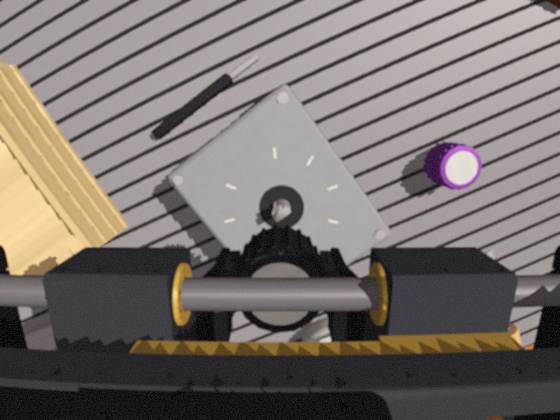

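Call:
carry_out([
  {"fingers": 1, "dx": 0, "dy": -0.9, "dz": 0, "rx": 0, "ry": 0, "rz": 0},
  {"fingers": 1, "dx": 0, "dy": -1, "dz": 0, "rx": 0, "ry": 0, "rz": 0},
  {"fingers": 1, "dx": 0, "dy": -1, "dz": 0, "rx": 0, "ry": 0, "rz": 0},
  {"fingers": 1, "dx": 0, "dy": -1, "dz": 0, "rx": 0, "ry": 0, "rz": 0},
  {"fingers": 1, "dx": 0, "dy": -1, "dz": 0, "rx": 0, "ry": 0, "rz": 0},
  {"fingers": 1, "dx": 0, "dy": -1, "dz": 0, "rx": 0, "ry": 0, "rz": 0},
  {"fingers": 1, "dx": 0.15, "dy": -1, "dz": 0, "rx": 0, "ry": 0, "rz": 0},
  {"fingers": 1, "dx": 0, "dy": -1, "dz": 0, "rx": 0, "ry": 0, "rz": 0},
  {"fingers": 1, "dx": 0, "dy": -1, "dz": 0, "rx": 0, "ry": 0, "rz": 0},
  {"fingers": 1, "dx": 0, "dy": 0, "dz": 0, "rx": 0, "ry": 0, "rz": 0},
])

```text
time_s: 7.05
tool_pos: [0.4722, -0.313, 0.1657]
tool_rot: [-179.9, -0.1, 155.6]
force: [-0.3, 0.1, -0.9]
grip_width: 0.0378
```

```bash
python3 - <<'E'
from h import *
s=shot("top","t5");o=s["o"];print(o["time_s"],o["qpos"].round(1),o["tool_pos"].round(4),o["tool_rot"].round(2),o["force"],o["grip_width"])
shot("wrist","w5")
E
```

```text
7.05 [ -3.3  11.8  38.7 100.8  -7.7  70.2 103.1] [ 0.4722 -0.313   0.1657] [-1.7991e+02 -1.1000e-01  1.5564e+02] [-0.28271847  0.09078786 -0.91604303] 0.037817897398743285
```

View pics/w5.png

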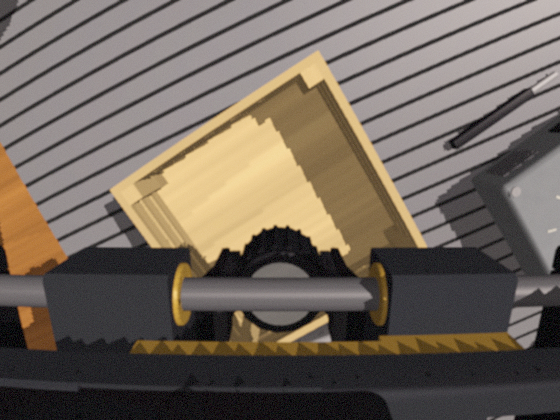

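View pics/t5.png

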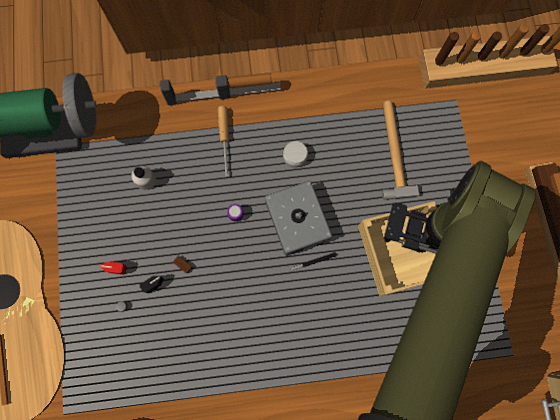

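```bash
python3 - <<'E'
from h import *
s=shot("wrist")
p=px2w(s,[(318,54),(113,190),(428,245)],.07);print(p.round(3))
a=shot("top");print(px2w(a,[(359,222),(435,203),(459,273),(380,293)],.07).mean(0), w2px(s,[.477,-.311,.006]))
E
```

```text
[[ 0.38  -0.239  0.07 ]
 [ 0.404 -0.414  0.07 ]
 [ 0.542 -0.213  0.07 ]]
[ 0.47705786 -0.3108892   0.07      ] [[278.95901721 202.81141069]]
```

Call:
carry_out([
  {"fingers": 1, "dx": 0, "dy": 0, "dz": 0.8, "rx": 0, "ry": 0, "rz": 0},
  {"fingers": 1, "dx": 0, "dy": 0, "dz": 0.8, "rx": 0, "ry": 0, "rz": 0},
])

```text
time_s: 7.5
tool_pos: [0.4759, -0.3089, 0.1179]
tool_rot: [180.0, 0.0, 156.1]
force: [-0.9, 0.1, -0.7]
grip_width: 0.038
```

Call:
carry_out([
  {"fingers": 1, "dx": 0, "dy": 0, "dz": 0.9, "rx": 0, "ry": 0, "rz": 0},
  {"fingers": 1, "dx": 0, "dy": 0, "dz": 0.9, "rx": 0, "ry": 0, "rz": 0},
  {"fingers": 1, "dx": 0, "dy": 0, "dz": 0.8, "rx": 0, "ry": 0, "rz": 0},
  {"fingers": 1, "dx": 0, "dy": 0, "dz": 0.3, "rx": 0, "ry": 0, "rz": 0},
  {"fingers": 1, "dx": 0, "dy": 0, "dz": 0, "rx": 0, "ry": 0, "rz": 0},
  {"fingers": -1, "dx": 0, "dy": 0, "dz": 0, "rx": 0, "ry": 0, "rz": 0},
  {"fingers": -1, "dx": 0, "dy": 0, "dz": 0, "rx": 0, "ry": 0, "rz": 0},
  {"fingers": -1, "dx": 0, "dy": 0, "dz": 0, "rx": 0, "ry": 0, "rz": 0},
  {"fingers": -1, "dx": 0, "dy": 0, "dz": 0, "rx": 0, "ry": 0, "rz": 0},
])

```text
time_s: 8.62
tool_pos: [0.4751, -0.3104, 0.0318]
tool_rot: [180.0, 0.0, 155.9]
force: [-0.4, -0.9, -0.1]
grip_width: 0.07
```

Next I'll rise straight up and then look at the spindle on the way back.

Call:
carry_out([
  {"fingers": -1, "dx": 0, "dy": 0, "dz": -0.5, "rx": 0, "ry": 0, "rz": 0},
  {"fingers": -1, "dx": 0, "dy": 0, "dz": -1, "rx": 0, "ry": 0, "rz": 0},
  {"fingers": -1, "dx": 0, "dy": 0, "dz": -1, "rx": 0, "ry": 0, "rz": 0},
  {"fingers": -1, "dx": 0, "dy": 0, "dz": -1, "rx": 0, "ry": 0, "rz": 0},
  {"fingers": -1, "dx": 0, "dy": 0, "dz": -1, "rx": 0, "ry": 0, "rz": 0},
  {"fingers": -1, "dx": 0, "dy": 0, "dz": 0, "rx": 0, "ry": 0, "rz": 0},
])

```text
time_s: 9.38
tool_pos: [0.4765, -0.3116, 0.17]
tool_rot: [180.0, 0.4, 155.9]
force: [-0.1, -0.2, -0.5]
grip_width: 0.0873
```

```bash
python3 - <<'E'
from h import *
s=shot("wrist","w6");o=s["o"];print(o["time_s"],o["tool_pos"].round(4),o["tool_rot"].round(2))
E
```

```text
9.375 [ 0.4765 -0.3116  0.17  ] [179.97   0.35 155.93]
```

View pics/w6.png

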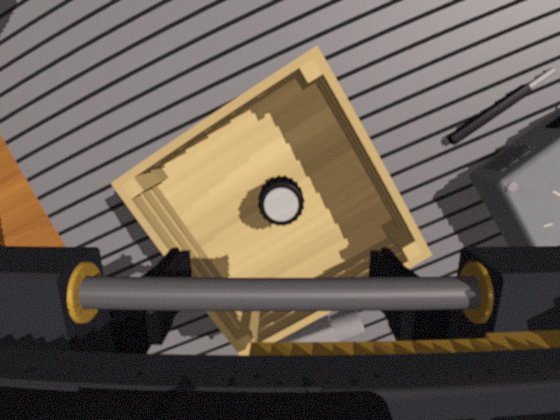

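The old knob lies upright in the crate at (281,203). Next I'll measure the spindle's flat.

Call:
carry_out([
  {"fingers": -1, "dx": -0.2, "dy": 1, "dz": 0, "rx": 0, "ry": 0, "rz": 0},
  {"fingers": -1, "dx": -0.2, "dy": 1, "dz": 0, "rx": 0, "ry": 0, "rz": 0},
  {"fingers": -1, "dx": -0.2, "dy": 1, "dz": 0, "rx": 0, "ry": 0, "rz": 0},
  {"fingers": -1, "dx": -0.2, "dy": 1, "dz": 0, "rx": 0, "ry": 0, "rz": 0},
  {"fingers": -1, "dx": -0.2, "dy": 1, "dz": 0, "rx": 0, "ry": 0, "rz": 0},
  {"fingers": -1, "dx": -0.2, "dy": 1, "dz": 0, "rx": 0, "ry": 0, "rz": 0},
  {"fingers": -1, "dx": -0.2, "dy": 1, "dz": 0.5, "rx": 0, "ry": 0, "rz": 0},
  {"fingers": -1, "dx": -0.2, "dy": 1, "dz": 0.8, "rx": 0, "ry": 0, "rz": 0},
  {"fingers": -1, "dx": -0.2, "dy": 1, "dz": 0.8, "rx": 0, "ry": 0, "rz": 0},
  {"fingers": -1, "dx": 0, "dy": 0, "dz": 0.2, "rx": 0, "ry": 0, "rz": 0},
  {"fingers": -1, "dx": 0, "dy": 0, "dz": 0, "rx": 0, "ry": 0, "rz": 0},
])

```text
time_s: 10.8
tool_pos: [0.6331, -0.0865, 0.0959]
tool_rot: [-179.9, -0.1, 155.9]
force: [-0.9, -0.1, -0.1]
grip_width: 0.0871
```

```bash
python3 - <<'E'
from h import *
s=shot("wrist","w7");o=s["o"];print(o["time_s"],o["qpos"].round(1),o["tool_pos"].round(4),o["tool_rot"].round(2))
u=w2px(s,[.588,-.067,.081])[0];print(u);x,y=u.astype(int)
crop(s,x-45,y-35,x+45,y+35,8,"c7")
E
```

```text
10.8 [-18.   23.9  29.5  94.1 -12.6  65.4  80.7] [ 0.6331 -0.0865  0.0959] [-1.7988e+02 -1.3000e-01  1.5591e+02]
[277.79618458 163.67429575]
```

View pics/w7.png

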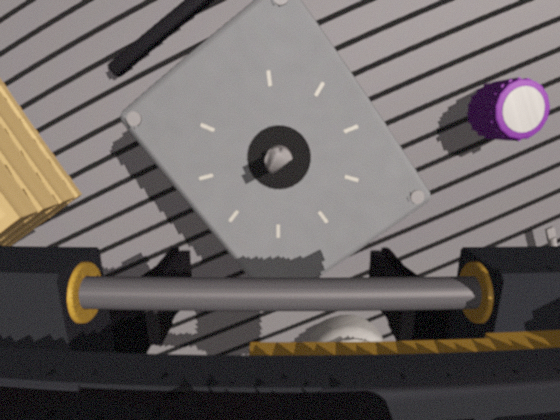

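View pics/c7.png

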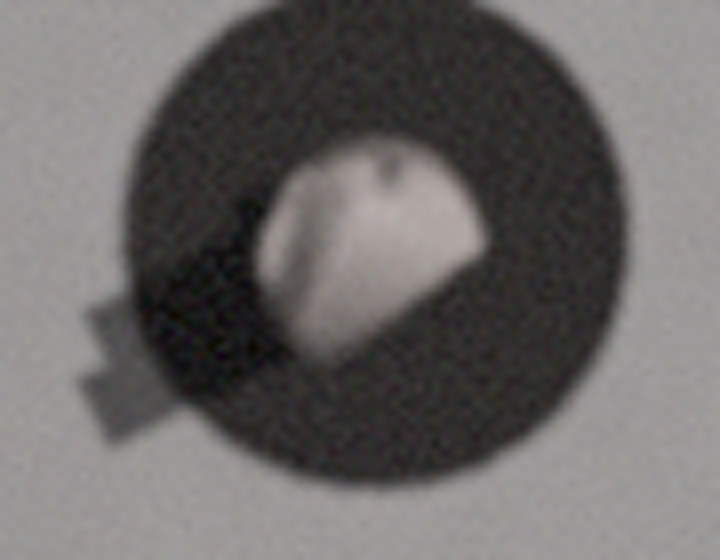

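```bash
cat > fit.py <<'E'
from h import *
def ring(s,guess,rad=None):
    u=w2px(s,guess)[0].astype(int)
    g=cv2.GaussianBlur(cv2.cvtColor(s["img"],cv2.COLOR_BGR2GRAY),(3,3),0)
    return u,g
E
python3 - <<'E'
from h import *
s=shot("wrist","w7b");t=shot("top");o=s["o"]
Tm=R.from_euler('xyz',o["tool_rot"],degrees=True).as_matrix()
def ringfit(s,c0,r0,r1,thr):
    g=cv2.GaussianBlur(cv2.cvtColor(s["img"],cv2.COLOR_BGR2GRAY),(0,0),1).astype(float)
    pts=[]
    for a in np.linspace(0,2*np.pi,120,endpoint=False):
        r=np.arange(r0,r1,.25); x=c0[0]+r*np.cos(a); y=c0[1]+r*np.sin(a)
        v=cv2.remap(g.astype('float32'),x.astype('float32')[None],y.astype('float32')[None],cv2.INTER_LINEAR)[0]
        k=np.argmax(np.diff(v)); 
        if v[-1]>thr: pts.append((x[k],y[k]))
    return np.array(pts)
pts=ringfit(s,(278.5,157),22,38,110)
w=px2w(s,pts,.055)[:,:2]
def circ(w):
    c=np.median(w,0)
    m=np.ones(len(w),bool)
    for _ in range(5):
        A=np.c_[2*w[m],np.ones(m.sum())];q=np.linalg.lstsq(A,(w[m]**2).sum(1),rcond=None)[0]
        r=np.sqrt(q[2]+q[0]**2+q[1]**2);e=abs(np.hypot(*(w-q[:2]).T)-r);m=e<.0008
    return q[:2],r,m.sum()
print("ring wrist z.055",circ(w)," z.057",circ(px2w(s,pts,.057)[:,:2]))
# tip overlay
def D(x,y,th,r,f,z):
    a=np.arccos(f/r);A=np.linspace(a,2*np.pi-a,60)+th
    return np.c_[x+r*np.cos(A),y+r*np.sin(A),np.full(60,z)]
c,_,_=circ(w)
F=8;cx,cy=278,157
im=cv2.resize(s["img"][cy-35:cy+35,cx-45:cx+45],None,fx=F,fy=F,interpolation=cv2.INTER_CUBIC)
for r,f,z,col in[(.007,.003,.055,(255,0,0)),(.007,.003,.077,(0,255,0)),(.0055,.003,.081,(0,0,255))]:
    u=(w2px(s,D(c[0],c[1],np.radians(11.2),r,f,z))-[cx-45,cy-35]+.5)*F-.5
    cv2.polylines(im,[u.astype(int).reshape(-1,1,2)],True,col,1)
cv2.imwrite("pics/ov7.png",im)
e=px2w(s,[(277.8-45+325/8,163.67-35+362/8),(277.8-45+490/8,163.67-35+245/8)],.079)
print(e, np.degrees(np.arctan2(*(e[1]-e[0])[[1,0]]))-90)
E
```

```text
ring wrist z.055 (array([ 0.58738939, -0.06654779]), np.float64(0.01774164180407366), np.int64(113))  z.057 (array([ 0.58722864, -0.06646953]), np.float64(0.017568674468950184), np.int64(113))
[[ 0.59265124 -0.07199962  0.079     ]
 [ 0.59014762 -0.0594854   0.079     ]] 11.313322210099102
```

View pics/ov7.png

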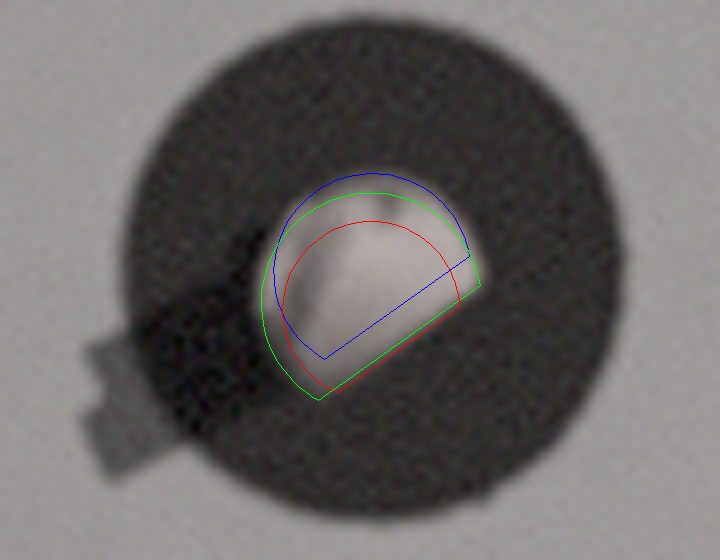

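Call:
carry_out([
  {"fingers": -1, "dx": 0, "dy": 0, "dz": -0.8, "rx": 0, "ry": 0, "rz": 0.98},
  {"fingers": -1, "dx": 0, "dy": 0, "dz": -0.8, "rx": 0, "ry": 0, "rz": 0.98},
  {"fingers": -1, "dx": 0, "dy": 0, "dz": -0.8, "rx": 0, "ry": 0, "rz": 0.98},
  {"fingers": -1, "dx": 0, "dy": 0, "dz": -0.8, "rx": 0, "ry": 0, "rz": 0.98},
  {"fingers": -1, "dx": 0, "dy": 0, "dz": 0, "rx": 0, "ry": 0, "rz": 0},
])

```text
time_s: 11.58
tool_pos: [0.6355, -0.0871, 0.1965]
tool_rot: [179.7, 0.1, 116.7]
force: [0.5, -0.3, 0.2]
grip_width: 0.0867
```

```bash
python3 - <<'E'
from h import *
t=shot("top");o=t["o"]
print(o["tool_pos"],o["tool_rot"],o["qpos"].round(1))
l=px2w(t,[(150.4,283.3),(159.6,276.7)],.038);print(l,np.degrees(np.arctan2(*(l[1]-l[0])[[1,0]])))
crop(t,115,250,205,315,8,"c8")
T=R.from_euler('xyz',o["tool_rot"],degrees=True).as_matrix()
g=np.array([.473,.300,.12])-T[:,0]*.05
print(g,(T.T@(g-o["tool_pos"])/.03).round(2))
E
```

```text
[ 0.63554254 -0.08711068  0.19652113] [1.79720687e+02 1.49717039e-01 1.16714988e+02] [-24.3  20.4  38.   88.1 -12.9  75.6  41.8]
[[0.47177579 0.29968405 0.038     ]
 [0.4845795  0.27699452 0.038     ]] -60.563950685230616
[0.49547756 0.25533746 0.12013065] [12.3   0.95  2.52]
```

View pics/c8.png

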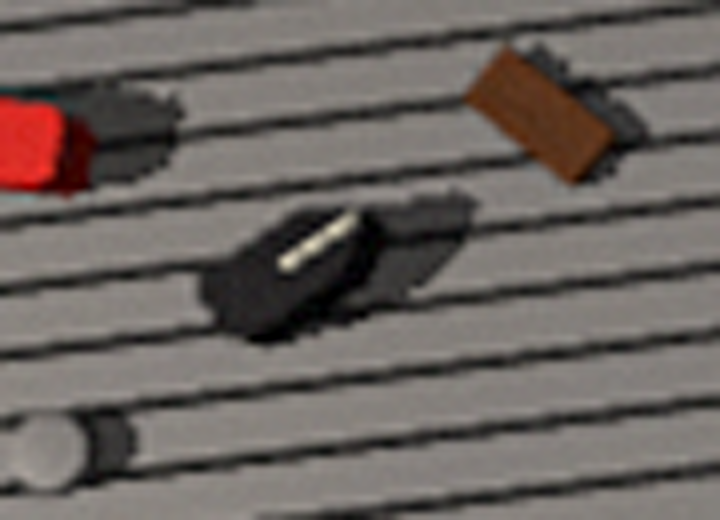

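Call:
carry_out([
  {"fingers": -1, "dx": 1, "dy": 0.08, "dz": 0, "rx": 0, "ry": 0, "rz": 0},
  {"fingers": -1, "dx": 1, "dy": 0.08, "dz": 0, "rx": 0, "ry": 0, "rz": 0},
  {"fingers": -1, "dx": 1, "dy": 0.08, "dz": 0, "rx": 0, "ry": 0, "rz": 0},
  {"fingers": -1, "dx": 1, "dy": 0.08, "dz": 0, "rx": 0, "ry": 0, "rz": 0},
  {"fingers": -1, "dx": 1, "dy": 0.08, "dz": 0, "rx": 0, "ry": 0, "rz": 0},
  {"fingers": -1, "dx": 1, "dy": 0.08, "dz": 0, "rx": 0, "ry": 0, "rz": 0},
  {"fingers": -1, "dx": 1, "dy": 0.08, "dz": 0, "rx": 0, "ry": 0, "rz": 0},
  {"fingers": -1, "dx": 1, "dy": 0.08, "dz": 0.4, "rx": 0, "ry": 0, "rz": 0},
  {"fingers": -1, "dx": 1, "dy": 0.08, "dz": 0.7, "rx": 0, "ry": 0, "rz": 0},
  {"fingers": -1, "dx": 1, "dy": 0.08, "dz": 0.7, "rx": 0, "ry": 0, "rz": 0},
  {"fingers": -1, "dx": 1, "dy": 0.08, "dz": 0.7, "rx": 0, "ry": 0, "rz": 0},
  {"fingers": -1, "dx": 0.5, "dy": 0.08, "dz": 0.3, "rx": 0, "ry": 0, "rz": -0.28},
])

```text
time_s: 13.12
tool_pos: [0.5026, 0.2361, 0.1074]
tool_rot: [-179.8, -0.0, 119.9]
force: [0.0, 0.2, 0.6]
grip_width: 0.0869
```

Call:
carry_out([
  {"fingers": -1, "dx": 0, "dy": 0, "dz": 0, "rx": 0, "ry": 0, "rz": 0},
])

```text
time_s: 13.25
tool_pos: [0.504, 0.2355, 0.1087]
tool_rot: [-179.9, 0.0, 119.7]
force: [0.6, -0.5, -0.0]
grip_width: 0.0869
```

```bash
python3 - <<'E'
from h import *
s=shot("wrist","w9");o=s["o"];print(o["time_s"],o["qpos"].round(1),o["tool_pos"].round(4),o["tool_rot"].round(2))
print(w2px(s,[.472,.300,.038]))
E
```

```text
13.25 [-51.3  12.6  26.5 105.4  -6.2  63.5   7.2] [0.504  0.2355 0.1087] [-1.7991e+02  1.0000e-02  1.1974e+02]
[[285.92718495 118.30267796]]
```

View pics/w9.png

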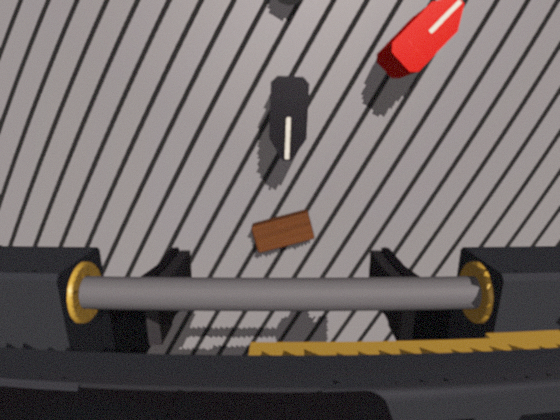

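The black pointer knob is at about (290,115), nose down towards the wooden block at (283,230), and the red look-alike is at (420,40). I'll overlay a model outline to refine the pose.

```bash
cat > ov.py <<'E'
from h import *
def knob(x,y,th,z):
    P=np.array([[-20,-7],[-16,-12],[18,-12],[32,-3],[32,3],[18,12],[-16,12],[-20,7]])/1000.
    c,s_=np.cos(th),np.sin(th)
    return np.c_[x+c*P[:,0]-s_*P[:,1],y+s_*P[:,0]+c*P[:,1],np.full(len(P),z)]
def ov(s,x,y,thd,name,box,F=7,zs=(0,.038)):
    x0,y0,x1,y1=box
    im=cv2.resize(s["img"][y0:y1,x0:x1],None,fx=F,fy=F,interpolation=cv2.INTER_CUBIC)
    im=np.clip(im.astype(float)*1.6+10,0,255).astype('uint8')
    for z,col in zip(zs,[(255,0,0),(0,255,0)]):
        u=(w2px(s,knob(x,y,np.radians(thd),z))-[x0,y0]+.5)*F-.5
        cv2.polylines(im,[u.astype(int).reshape(-1,1,2)],True,col,1)
    cu=((w2px(s,[x,y,zs[-1]])[0]-[x0,y0]+.5)*F).astype(int);cv2.circle(im,tuple(int(v) for v in cu),3,(0,255,255),-1)
    cv2.imwrite(f"pics/{name}.png",im)
E
python3 - <<'E'
from ov import *
s=shot("wrist")
g=s["img"].min(2);m=np.zeros_like(g);m[105:170,270:310]=(g[105:170,270:310]>150)
# white line: bright on black
roi=s["img"][100:165,278:298]
l=px2w(s,[(288.5,118),(287.5,158)],.038);print(l,np.degrees(np.arctan2(*(l[1]-l[0])[[1,0]])))
ov(s,.472,.300,-60.5,"ov9",(245,65,335,175))
E
```

```text
[[0.47478294 0.30003129 0.038     ]
 [0.48685691 0.27775076 0.038     ]] -61.54644474719639
```

View pics/ov9.png

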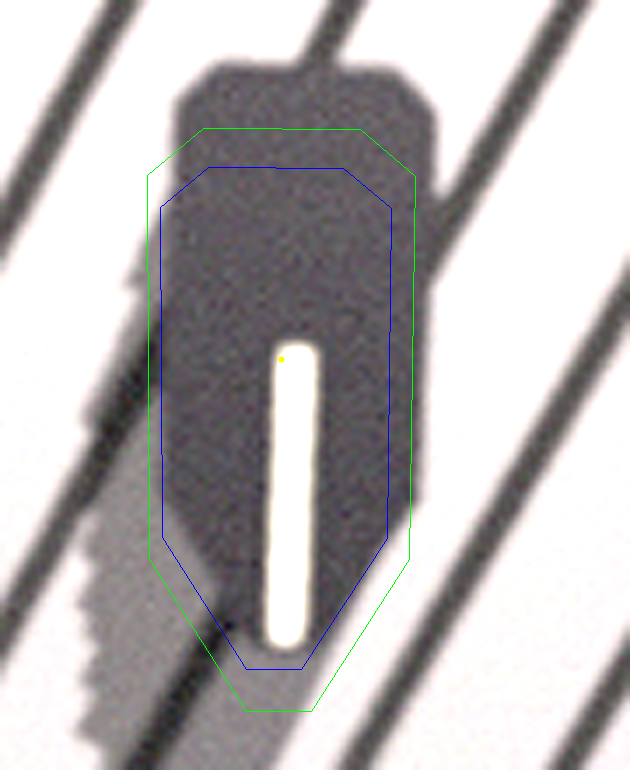

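```bash
python3 - <<'E'
from ov import *
s=shot("wrist");print(s["o"]["tool_pos"],s["o"]["tool_rot"])
ov(s,.4707,.3058,-62,"ov9b",(245,65,335,175))
E
```

```text
[0.50575361 0.23394739 0.11004067] [1.79951466e+02 5.27187908e-02 1.19486073e+02]
```

View pics/ov9b.png

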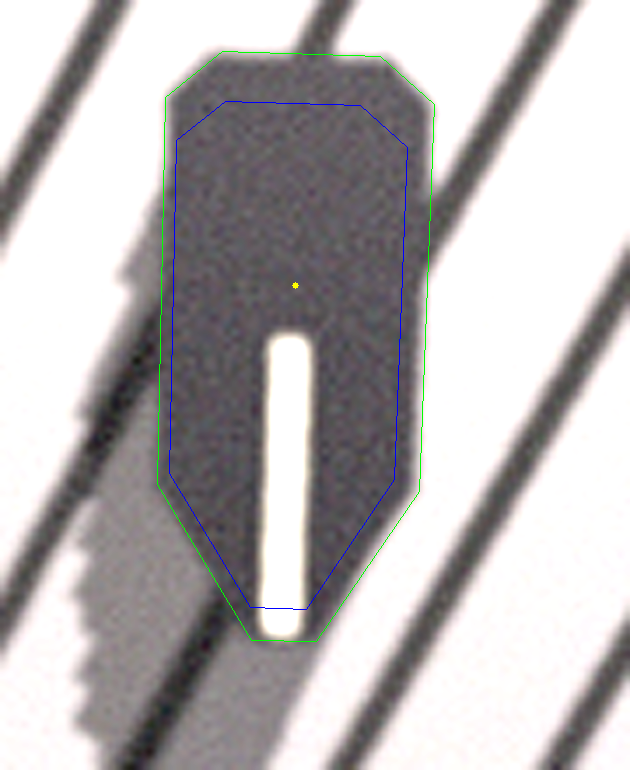

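```bash
python3 - <<'E'
from ov import *
P=[];Q=[]
for i in range(12):
    s=shot("wrist");P.append(s["o"]["tool_pos"]);Q.append(s["o"]["tool_rot"])
P=np.array(P);print(P.round(4));Q=np.array(Q);Q[:,0]%=360;print(P.mean(0),Q.mean(0),Q.std(0))
T=np.eye(4);T[:3,:3]=R.from_euler('xyz',Q.mean(0),degrees=True).as_matrix();T[:3,3]=P.mean(0)
r=imaging.read_camera("wrist")
s["E"]=np.linalg.inv(T@np.array(r["tool_from_camera"]))
ov(s,.4703,.3062,-62,"ov9c",(245,65,335,175))
l=px2w(s,[(245+291/7,65+335/7),(245+283/7,65+640/7)],.038);print(l,np.degrees(np.arctan2(*(l[1]-l[0])[[1,0]])))
E
```

```text
[[0.506  0.2338 0.1103]
 [0.506  0.2339 0.1104]
 [0.5059 0.2341 0.1104]
 [0.5057 0.2343 0.1103]
 [0.5055 0.2345 0.1101]
 [0.5053 0.2348 0.11  ]
 [0.5051 0.2349 0.1099]
 [0.505  0.2351 0.1098]
 [0.5049 0.2352 0.1097]
 [0.5048 0.2352 0.1096]
 [0.5048 0.2353 0.1095]
 [0.5047 0.2353 0.1095]]
[0.50531632 0.23470008 0.1099531 ] [1.79949267e+02 8.19333093e-03 1.19488879e+02] [0.030958   0.01452167 0.04771181]
[[0.47248274 0.30255914 0.038     ]
 [0.48551236 0.2782735  0.038     ]] -61.78574870129516
```

View pics/ov9c.png

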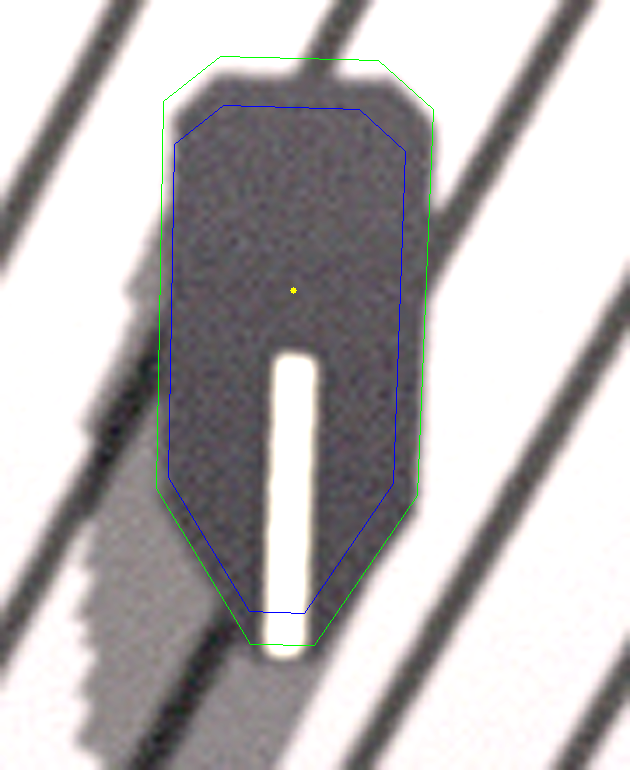

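Call:
carry_out([
  {"fingers": -1, "dx": 0.87, "dy": 0.06, "dz": 0, "rx": 0, "ry": 0, "rz": 0},
  {"fingers": -1, "dx": 0.86, "dy": 0.06, "dz": 0, "rx": 0, "ry": 0, "rz": 0},
  {"fingers": -1, "dx": 0.86, "dy": 0.05, "dz": 0, "rx": 0, "ry": 0, "rz": 0},
  {"fingers": -1, "dx": 0, "dy": 0, "dz": 0.7, "rx": 0, "ry": 0, "rz": 0.15},
  {"fingers": -1, "dx": 0, "dy": 0, "dz": 0.7, "rx": 0, "ry": 0, "rz": 0},
  {"fingers": -1, "dx": 0, "dy": 0, "dz": 0.5, "rx": 0, "ry": 0, "rz": 0},
  {"fingers": -1, "dx": 0, "dy": 0, "dz": 0, "rx": 0, "ry": 0, "rz": 0},
  {"fingers": -1, "dx": 0, "dy": 0, "dz": 0, "rx": 0, "ry": 0, "rz": 0},
  {"fingers": -1, "dx": 0, "dy": 0, "dz": 0, "rx": 0, "ry": 0, "rz": 0},
  {"fingers": -1, "dx": 0, "dy": 0, "dz": 0, "rx": 0, "ry": 0, "rz": 0},
])

```text
time_s: 15.3
tool_pos: [0.4712, 0.3057, 0.0531]
tool_rot: [179.9, -0.0, 118.0]
force: [-0.6, -0.2, -0.3]
grip_width: 0.0871
```

```bash
python3 - <<'E'
from ov import *
s=shot("wrist","w10");o=s["o"];print(o["time_s"],o["qpos"].round(1),o["tool_pos"].round(4),o["tool_rot"].round(2))
T=R.from_euler('xyz',o["tool_rot"],degrees=True).as_matrix()
print((T.T@(np.array([.4709,.3054,.008])-o["tool_pos"])/.03).round(3))
for c in ["scene"]:
    t=shot(c);crop(t,360,200,460,270,7,"s10")
E
```

```text
15.3 [-56.   16.7  23.4 107.5  -7.8  57.3  -1.2] [0.4712 0.3057 0.0531] [ 1.7993e+02 -2.0000e-02  1.1805e+02]
[-0.005 -0.015  1.504]
```

View pics/w10.png

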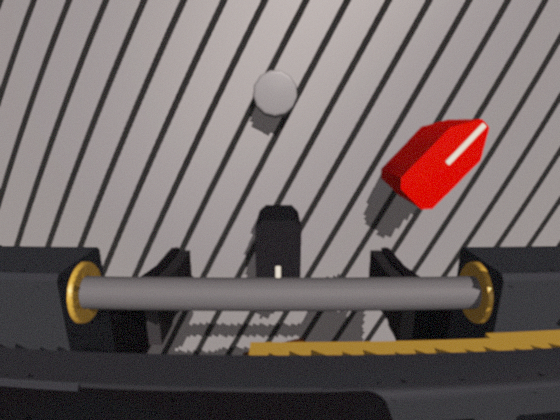

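View pics/s10.png

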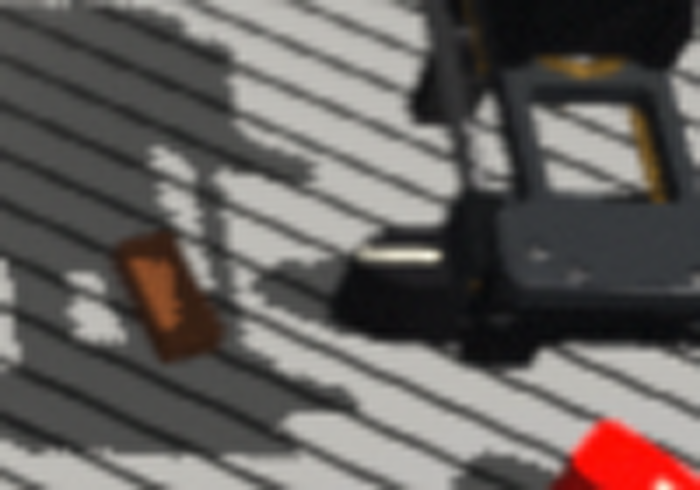

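```bash
python3 - <<'E'
from h import *
s=shot("wrist");o=s["o"]
T=R.from_euler('xyz',o["tool_rot"],degrees=True).as_matrix()
for uv,z in [((382,170),.038),((425,207),.0),((425,207),.02),((440,180),.038)]:
    p=px2w(s,uv,z)[0];print(uv,z,((p-o["tool_pos"])@T*1000).round(0))
E
```

```text
(382, 170) 0.038 [46. 52. 15.]
(425, 207) 0.0 [18. 92. 53.]
(425, 207) 0.02 [23. 83. 33.]
(440, 180) 0.038 [42. 82. 15.]
```

Call:
carry_out([
  {"fingers": -1, "dx": 0, "dy": 0, "dz": 0.6, "rx": 0, "ry": 0, "rz": 0},
  {"fingers": -1, "dx": 0, "dy": 0, "dz": 0.6, "rx": 0, "ry": 0, "rz": 0},
  {"fingers": -1, "dx": 0, "dy": 0, "dz": 0.3, "rx": 0, "ry": 0, "rz": 0},
  {"fingers": -1, "dx": 0, "dy": 0, "dz": 0, "rx": 0, "ry": 0, "rz": 0},
  {"fingers": -1, "dx": 0, "dy": 0, "dz": 0, "rx": 0, "ry": 0, "rz": 0},
])

```text
time_s: 16.08
tool_pos: [0.4712, 0.3056, 0.0077]
tool_rot: [180.0, -0.0, 118.0]
force: [0.4, 0.5, -0.9]
grip_width: 0.0869
```

Call:
carry_out([
  {"fingers": 1, "dx": 0, "dy": 0, "dz": 0, "rx": 0, "ry": 0, "rz": 0},
  {"fingers": 1, "dx": 0, "dy": 0, "dz": 0, "rx": 0, "ry": 0, "rz": 0},
  {"fingers": 1, "dx": 0, "dy": 0, "dz": 0, "rx": 0, "ry": 0, "rz": 0},
  {"fingers": 1, "dx": 0, "dy": 0, "dz": 0, "rx": 0, "ry": 0, "rz": 0},
  {"fingers": 1, "dx": 0, "dy": 0, "dz": 0, "rx": 0, "ry": 0, "rz": 0},
  {"fingers": 1, "dx": 0, "dy": 0, "dz": 0, "rx": 0, "ry": 0, "rz": 0},
  {"fingers": 1, "dx": 0, "dy": 0, "dz": 0, "rx": 0, "ry": 0, "rz": 0},
  {"fingers": 1, "dx": 0, "dy": 0, "dz": 0, "rx": 0, "ry": 0, "rz": 0},
  {"fingers": 1, "dx": 0, "dy": 0, "dz": 0, "rx": 0, "ry": 0, "rz": 0},
  {"fingers": 1, "dx": 0, "dy": 0, "dz": 0, "rx": 0, "ry": 0, "rz": 0},
], force=40)

```text
time_s: 17.32
tool_pos: [0.4708, 0.3054, 0.0074]
tool_rot: [180.0, 0.0, 118.0]
force: [0.2, 0.7, -0.6]
grip_width: 0.0238
```

```bash
python3 - <<'E'
from ov import *
s=shot("wrist","w11");o=s["o"];print(o["time_s"],o["qpos"].round(1),o["tool_pos"].round(4),o["tool_rot"].round(2),o["grip_width"],o["force"])
E
```

```text
17.325 [-55.2  20.3  22.6 109.2  -9.7  52.4   0.2] [0.4708 0.3054 0.0074] [180.     0.   118.05] 0.023812118270742207 [ 0.15355506  0.6982501  -0.63105211]
```

View pics/w11.png

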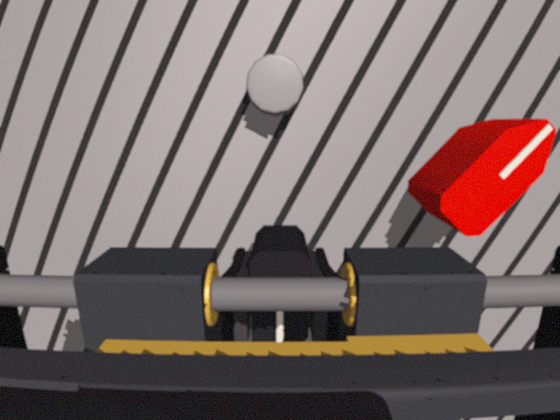

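```bash
python3 - <<'E'
from ov import *
s=shot("wrist");p=s["o"]["tool_pos"]
ov(s,p[0],p[1],-61.95,"ov11",(225,205,335,285))
E
```

```text
(no output)
```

View pics/ov11.png

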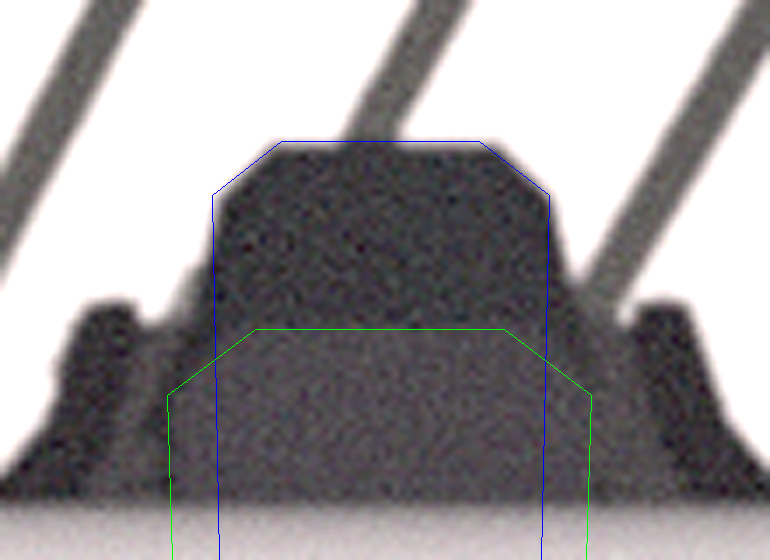

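Call:
carry_out([
  {"fingers": 1, "dx": 0, "dy": 0, "dz": -0.3, "rx": 0, "ry": 0, "rz": 0},
  {"fingers": 1, "dx": 0, "dy": 0, "dz": -0.7, "rx": 0, "ry": 0, "rz": 0},
  {"fingers": 1, "dx": 0, "dy": 0, "dz": -1, "rx": 0, "ry": 0, "rz": 0},
  {"fingers": 1, "dx": 0, "dy": 0, "dz": -1, "rx": 0, "ry": 0, "rz": 0},
  {"fingers": 1, "dx": 0, "dy": 0, "dz": -1, "rx": 0, "ry": 0, "rz": 0},
  {"fingers": 1, "dx": 0, "dy": 0, "dz": -1, "rx": 0, "ry": 0, "rz": 0},
])

```text
time_s: 18.18
tool_pos: [0.4708, 0.3053, 0.1591]
tool_rot: [180.0, -0.0, 118.0]
force: [0.7, -0.2, 0.1]
grip_width: 0.0236
```

Call:
carry_out([
  {"fingers": 1, "dx": -0.97, "dy": -0.18, "dz": 0, "rx": 0, "ry": 0, "rz": 0},
  {"fingers": 1, "dx": -0.98, "dy": -0.18, "dz": 0, "rx": 0, "ry": 0, "rz": 0},
  {"fingers": 1, "dx": -0.98, "dy": -0.18, "dz": 0, "rx": 0, "ry": 0, "rz": 0},
  {"fingers": 1, "dx": -0.98, "dy": -0.18, "dz": 0, "rx": 0, "ry": 0, "rz": 0},
  {"fingers": 1, "dx": -0.98, "dy": -0.18, "dz": 0, "rx": 0, "ry": 0, "rz": 0},
  {"fingers": 1, "dx": -0.98, "dy": -0.18, "dz": 0, "rx": 0, "ry": 0, "rz": 0},
  {"fingers": 1, "dx": -0.98, "dy": -0.18, "dz": 0, "rx": 0, "ry": 0, "rz": 0},
  {"fingers": 1, "dx": -0.98, "dy": -0.18, "dz": 0, "rx": 0, "ry": 0, "rz": 0},
  {"fingers": 1, "dx": -0.98, "dy": -0.18, "dz": 0, "rx": 0, "ry": 0, "rz": 0},
  {"fingers": 1, "dx": -0.98, "dy": -0.18, "dz": 0, "rx": 0, "ry": 0, "rz": 0},
  {"fingers": 1, "dx": -0.98, "dy": -0.19, "dz": 0, "rx": 0, "ry": 0, "rz": 0},
  {"fingers": 1, "dx": -0.98, "dy": -0.19, "dz": 0, "rx": 0, "ry": 0, "rz": 0},
])

```text
time_s: 19.68
tool_pos: [0.5791, -0.0373, 0.1581]
tool_rot: [180.0, -0.0, 118.0]
force: [-0.2, 0.6, -0.2]
grip_width: 0.0239
```

Call:
carry_out([
  {"fingers": 1, "dx": -0.5, "dy": -0.1, "dz": 0, "rx": 0, "ry": 0, "rz": 0},
  {"fingers": 1, "dx": 0, "dy": 0, "dz": 0, "rx": 0, "ry": 0, "rz": -0.9},
  {"fingers": 1, "dx": 0, "dy": 0, "dz": 0, "rx": 0, "ry": 0, "rz": -0.9},
  {"fingers": 1, "dx": 0, "dy": 0, "dz": 0, "rx": 0, "ry": 0, "rz": -0.9},
  {"fingers": 1, "dx": 0, "dy": 0, "dz": 0, "rx": 0, "ry": 0, "rz": -0.9},
  {"fingers": 1, "dx": 0, "dy": 0, "dz": 0, "rx": 0, "ry": 0, "rz": -0.9},
  {"fingers": 1, "dx": 0, "dy": 0, "dz": 0, "rx": 0, "ry": 0, "rz": -0.9},
  {"fingers": 1, "dx": 0, "dy": 0, "dz": 0, "rx": 0, "ry": 0, "rz": -0.9},
  {"fingers": 1, "dx": 0, "dy": 0, "dz": 0, "rx": 0, "ry": 0, "rz": -0.9},
  {"fingers": 1, "dx": 0, "dy": 0, "dz": 0, "rx": 0, "ry": 0, "rz": 0},
  {"fingers": 1, "dx": 0, "dy": 0, "dz": 0, "rx": 0, "ry": 0, "rz": 0},
  {"fingers": 1, "dx": 0, "dy": 0, "dz": 0, "rx": 0, "ry": 0, "rz": 0},
])

```text
time_s: 21.18
tool_pos: [0.5833, -0.0509, 0.1575]
tool_rot: [180.0, 0.0, -170.0]
force: [-0.9, 0.7, -0.6]
grip_width: 0.0238
```

```bash
cat > st.py <<'E'
from ov import *
import sys
s=shot("wrist",sys.argv[1]);o=s["o"];print(o["time_s"],o["qpos"].round(1),o["tool_pos"].round(4),o["tool_rot"].round(2),o["grip_width"].round(4),o["force"].round(1))
T=R.from_euler('xyz',o["tool_rot"],degrees=True).as_matrix()
g=np.array([.5874,-.0665,float(sys.argv[2])])+T[:,0]*.0004
print("units",(T.T@(g-o["tool_pos"])/.03).round(3),"yaw to go",(191.3-o["tool_rot"][2]+180)%360-180, "tip px",w2px(s,[.5874,-.0665,.081]))
E
python3 st.py w12 .1
```

```text
Traceback (most recent call last):
  File "st.py", line 3, in <module>
    s=shot("wrist",sys.argv[1]);o=s["o"];print(o["time_s"],o["qpos"].round(1),o["tool_pos"].round(4),o["tool_rot"].round(2),o["grip_width"].round(4),o["force"].round(1))
                                                                                                                            ^^^^^^^^^^^^^^^^^^^^^
AttributeError: 'float' object has no attribute 'round'
```

View pics/w12.png

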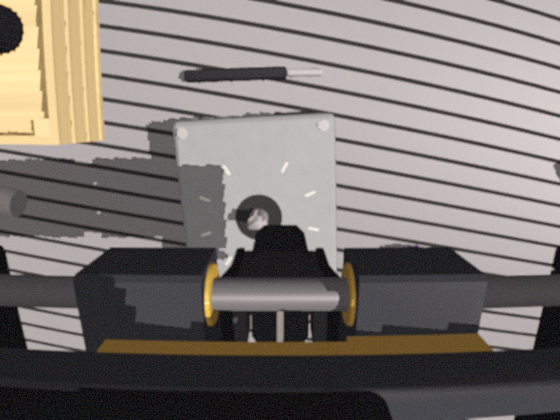

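```bash
sed -i 's/o\["grip_width"\].round(4)/round(float(o["grip_width"]),4)/' st.py; python3 st.py w12b .11
```

```text
21.225 [-22.9  13.7  29.3  98.5  -7.1  69.6 108.2] [ 0.5832 -0.0509  0.1575] [ 179.99   -0.   -170.  ] 0.0241 [ 0.5 -0.8 -1.4]
units [-0.034 -0.536  1.582] yaw to go 1.303039692186644 tip px [[256.26791635 226.18007648]]
```

Call:
carry_out([
  {"fingers": 1, "dx": -0.03, "dy": -0.54, "dz": 0, "rx": 0, "ry": 0, "rz": -0.13},
  {"fingers": 1, "dx": 0, "dy": 0, "dz": 0.6, "rx": 0, "ry": 0, "rz": 0},
  {"fingers": 1, "dx": 0, "dy": 0, "dz": 0.6, "rx": 0, "ry": 0, "rz": 0},
  {"fingers": 1, "dx": 0, "dy": 0, "dz": 0.5, "rx": 0, "ry": 0, "rz": 0},
  {"fingers": 1, "dx": 0, "dy": 0, "dz": 0, "rx": 0, "ry": 0, "rz": 0},
  {"fingers": 1, "dx": 0, "dy": 0, "dz": 0, "rx": 0, "ry": 0, "rz": 0},
  {"fingers": 1, "dx": 0, "dy": 0, "dz": 0, "rx": 0, "ry": 0, "rz": 0},
  {"fingers": 1, "dx": 0, "dy": 0, "dz": 0, "rx": 0, "ry": 0, "rz": 0},
  {"fingers": 1, "dx": 0, "dy": 0, "dz": 0, "rx": 0, "ry": 0, "rz": 0},
])

```text
time_s: 22.4
tool_pos: [0.5872, -0.0669, 0.1068]
tool_rot: [180.0, 0.0, -168.7]
force: [0.3, -0.3, -1.1]
grip_width: 0.0236
```

```bash
python3 st.py w13 .09; python3 - <<'E'
from h import *
t=shot("scene");crop(t,210,160,320,250,7,"s13")
E
```

```text
22.4 [-20.7  17.2  29.1 100.8  -9.2  64.3 112.6] [ 0.5872 -0.0669  0.1068] [ 1.8000e+02  4.0000e-02 -1.6866e+02] 0.0236 [ 0.3 -0.3 -1.1]
units [0.004 0.01  0.56 ] yaw to go -0.04437872174116819 tip px [[279.76263818 249.69974134]]
```

View pics/w13.png

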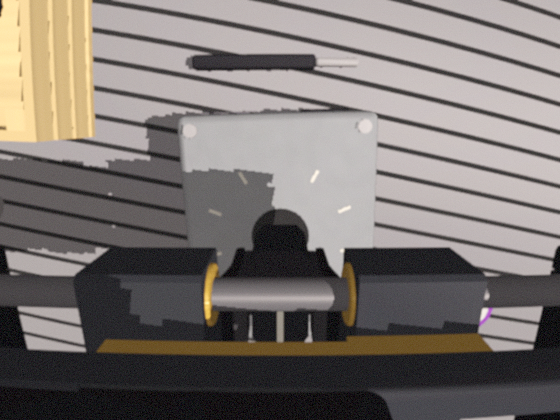

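View pics/s13.png

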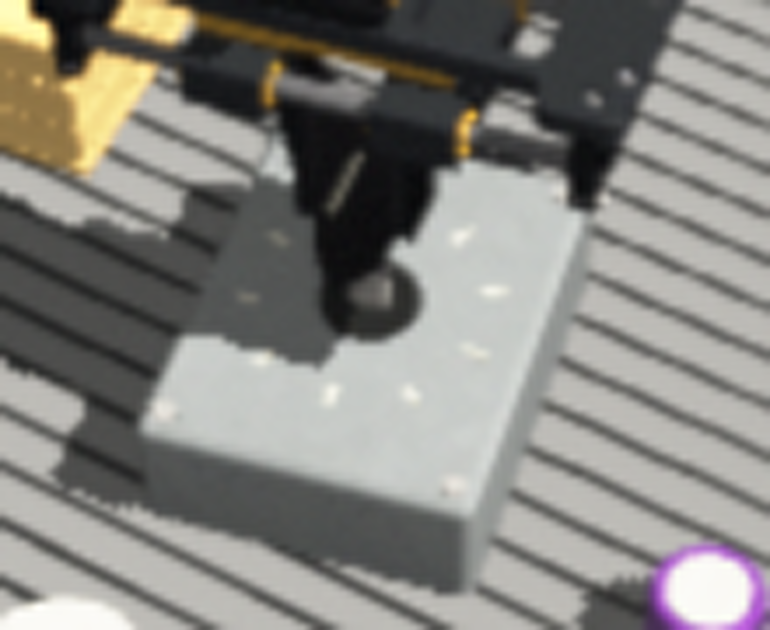

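Call:
carry_out([
  {"fingers": 1, "dx": 0, "dy": 0, "dz": 0.3, "rx": 0, "ry": 0, "rz": 0},
  {"fingers": 1, "dx": 0, "dy": 0, "dz": 0.26, "rx": 0, "ry": 0, "rz": 0},
  {"fingers": 1, "dx": 0, "dy": 0, "dz": 0.1, "rx": 0, "ry": 0, "rz": 0},
  {"fingers": 1, "dx": 0, "dy": 0, "dz": 0.05, "rx": 0, "ry": 0, "rz": 0},
  {"fingers": 1, "dx": 0, "dy": 0, "dz": 0, "rx": 0, "ry": 0, "rz": 0},
])

```text
time_s: 23.12
tool_pos: [0.587, -0.0669, 0.0851]
tool_rot: [-180.0, 0.0, -168.7]
force: [-0.8, -0.1, -0.9]
grip_width: 0.0236
```

Call:
carry_out([
  {"fingers": 1, "dx": 0, "dy": 0, "dz": 0.05, "rx": 0, "ry": 0, "rz": 0},
  {"fingers": 1, "dx": 0, "dy": 0, "dz": 0.05, "rx": 0, "ry": 0, "rz": 0},
  {"fingers": 1, "dx": 0, "dy": 0, "dz": 0, "rx": 0, "ry": 0, "rz": 0},
])

```text
time_s: 23.5
tool_pos: [0.5869, -0.0669, 0.0821]
tool_rot: [180.0, -0.0, -168.7]
force: [0.8, -0.3, -0.1]
grip_width: 0.0237
```

Call:
carry_out([
  {"fingers": 1, "dx": 0, "dy": 0, "dz": 0.1, "rx": 0, "ry": 0, "rz": 0},
  {"fingers": 1, "dx": 0, "dy": 0, "dz": 0.1, "rx": 0, "ry": 0, "rz": 0},
  {"fingers": 1, "dx": 0, "dy": 0, "dz": 0.1, "rx": 0, "ry": 0, "rz": 0},
  {"fingers": 1, "dx": 0, "dy": 0, "dz": 0, "rx": 0, "ry": 0, "rz": 0},
])

```text
time_s: 24.0
tool_pos: [0.5868, -0.0668, 0.0728]
tool_rot: [180.0, -0.0, -168.6]
force: [-0.2, 0.4, -0.2]
grip_width: 0.0236
```

Call:
carry_out([
  {"fingers": 1, "dx": 0, "dy": 0, "dz": 0.1, "rx": 0, "ry": 0, "rz": 0},
  {"fingers": 1, "dx": 0, "dy": 0, "dz": 0.1, "rx": 0, "ry": 0, "rz": 0},
  {"fingers": 1, "dx": 0, "dy": 0, "dz": 0, "rx": 0, "ry": 0, "rz": 0},
  {"fingers": 1, "dx": 0, "dy": 0, "dz": 0, "rx": 0, "ry": 0, "rz": 0},
])

```text
time_s: 24.5
tool_pos: [0.5872, -0.0669, 0.0677]
tool_rot: [180.0, 0.0, -168.7]
force: [-1.0, 1.4, 4.1]
grip_width: 0.0239
```

Call:
carry_out([
  {"fingers": 1, "dx": 0, "dy": 0, "dz": 0.1, "rx": 0, "ry": 0, "rz": 0},
  {"fingers": 1, "dx": 0, "dy": 0, "dz": 0.1, "rx": 0, "ry": 0, "rz": 0},
  {"fingers": 1, "dx": 0, "dy": 0, "dz": 0, "rx": 0, "ry": 0, "rz": 0},
  {"fingers": 1, "dx": 0, "dy": 0, "dz": 0, "rx": 0, "ry": 0, "rz": 0},
  {"fingers": 1, "dx": 0, "dy": 0, "dz": 0, "rx": 0, "ry": 0, "rz": 0},
])

```text
time_s: 25.12
tool_pos: [0.5873, -0.0669, 0.0624]
tool_rot: [180.0, 0.0, -168.7]
force: [-4.3, 0.1, 11.1]
grip_width: 0.0237
```

Call:
carry_out([
  {"fingers": 1, "dx": 0, "dy": 0, "dz": 0.07, "rx": 0, "ry": 0, "rz": 0},
  {"fingers": 1, "dx": 0, "dy": 0, "dz": 0, "rx": 0, "ry": 0, "rz": 0},
  {"fingers": 1, "dx": 0, "dy": 0, "dz": 0, "rx": 0, "ry": 0, "rz": 0},
  {"fingers": 1, "dx": 0, "dy": 0, "dz": 0, "rx": 0, "ry": 0, "rz": 0},
])

```text
time_s: 25.62
tool_pos: [0.5873, -0.0669, 0.0624]
tool_rot: [179.9, 0.1, -168.7]
force: [-9.3, 1.9, 22.0]
grip_width: 0.0236
```

```bash
python3 st.py w14 .0624; python3 - <<'E'
from h import *
t=shot("scene");crop(t,210,160,320,250,7,"s14")
for i in range(6): t=shot("top");print(t["o"]["force"].round(1),t["o"]["tool_pos"].round(4))
crop(t,355,195,465,300,6,"t14")
E
```

```text
25.625 [-19.9  20.1  28.4 103.  -11.   59.6 114. ] [ 0.5873 -0.0669  0.0624] [ 1.7992e+02  6.0000e-02 -1.6866e+02] 0.0236 [-9.3  1.9 22. ]
units [0.008 0.012 0.   ] yaw to go -0.042585406494026756 tip px [[279.87442267 284.24272852]]
[-9.9  1.8 23.5] [ 0.5873 -0.0669  0.0624]
[-9.4  0.3 23.6] [ 0.5873 -0.0669  0.0624]
[-9.9  1.6 24.7] [ 0.5873 -0.0669  0.0624]
[-9.5  1.1 23.1] [ 0.5873 -0.0669  0.0624]
[-9.6  0.5 23.7] [ 0.5873 -0.0669  0.0624]
[-9.1  1.5 22.4] [ 0.5873 -0.0669  0.0624]
```

View pics/s14.png

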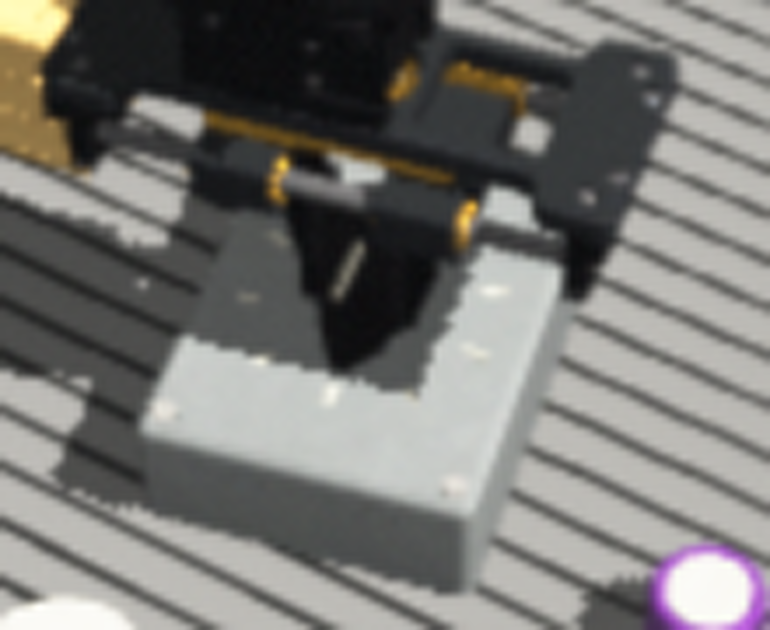

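View pics/w14.png

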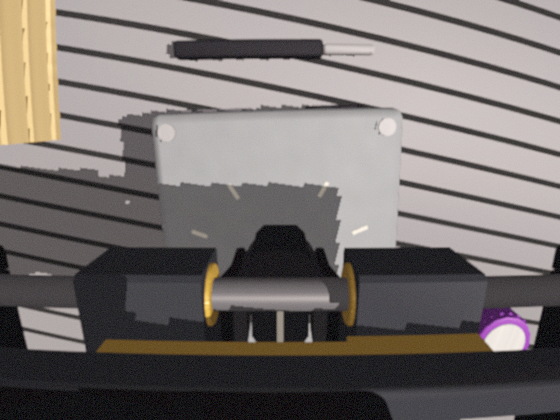

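```bash
python3 - <<'E'
from h import *
t=shot("top","t15");s=shot("scene","s15")
E
```

```text
(no output)
```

View pics/t15.png

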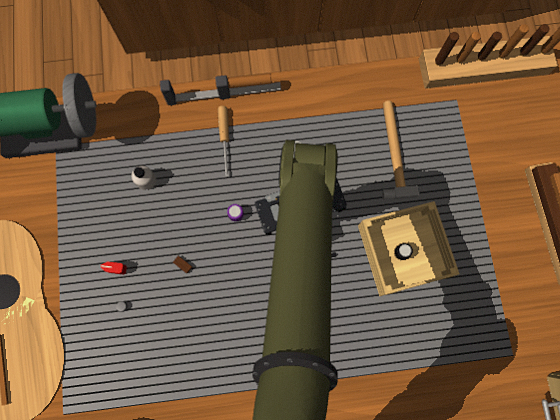

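View pics/s15.png

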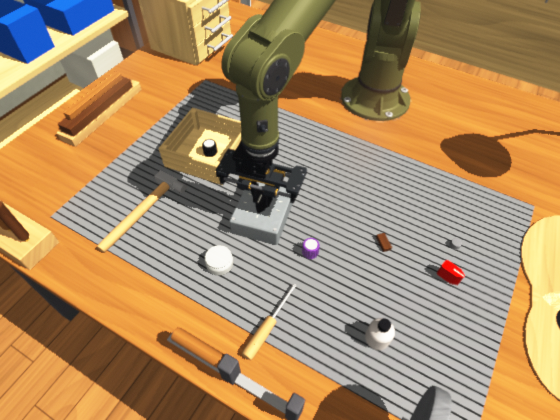

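The old knob lies in the crate at top px (404,251). The other things are where they started, except those the arm hides, and the gripper holds the pointer knob on the spindle. I'll hand the job in.

```bash
python3 - <<'E'
from cell import sensors,ticket
o=sensors.get_obs();print(o["time_s"],o["force"],o["tool_pos"],o["grip_width"])
print(ticket.sign_off())
E
```

```text
26.125 [-9.32448452  1.18181166 22.99712402] [ 0.58730151 -0.06689502  0.06238314] 0.02341072918922312
the job is handed in; nothing more can be done
None
```

I pulled the old knob off and dropped it in the crate. I then turned the pointer knob to the measured spindle flat (about 11°), pushed it home and handed the job in while still pressing. The job took 26.1 s of the 58 s allowed, and the hand-in gives no verdict.

**Last checks:**
- **Old knob:** it stands free near the middle of the crate in the pictures.
- **Pointer knob:** it is held at 23.4 mm opening, within about 0.5 mm of the measured spindle axis and within about 0.1° of the flat.
- **Plunger:** resistance began near tool height 68 mm (4 N) and reached a hard stop at 62.4 mm, where an extra push raised the force from 11 N to about 23 N without moving the tool. That fits about 5.3 to 6 mm of travel, but the plunger itself cannot be read.
- **Other things on the bench:** none had visibly moved in the last top and scene pictures. The scriber was hidden by the arm there, but the last wrist picture shows it in place.

**What did not agree:**
- There is a steady side load of about 9 N on the tool.
- By my figures the knob's underside ends at about 55 mm, level with the controller's top rather than 2 mm above it. I could not tell from the pictures whether that is a measuring error or the knob resting on the box.

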